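# Clear the stack of forge tooling from the bench

### The job

Take apart the stack of steel parts on the bench and put each away: push the bar offcut on top down through the sprung flap of the red scrap box, put the small collar over the thin post, the large collar over the thick post, both lying flat on the post's base, and lay the base plate centred and lengthwise on the wooden rack between its two end stops. Set the collars and the plate down, do not drop them, and leave the wrench and the tin where they are.

Things in the scene. Friction and masses are not known exactly. Their poses are not given: they have to be found in the camera images.
- offcut_mid (a point): Offcut: dark steel square bar, 28 x 28 mm and 80 mm tall, about 0.5 kg, standing upright on top of the stack (on the small collar). The point is its centre, 40 mm above its foot; z its long axis, x and y square to its sides. Hold it near its upper end, so that the fingers stay above the scrap box.
- small_collar_mid (a point): Small collar: steel ring, outside diameter 54 mm, hole 24 mm, 24 mm high, about 0.35 kg, lying flat on the large collar, under the offcut. The point is its centre, half-way up; z is its axis.
- big_collar_mid (a point): Large collar: ring of darker steel, outside diameter 66 mm, hole 42 mm, 24 mm high, about 0.4 kg, lying flat on the base plate, under the small collar. The point is its centre, half-way up; z is its axis. It overhangs the plate's long sides by about 5 mm.
- plate_mid (a point): Base plate: rectangular steel plate, 110 mm long (x), 56 mm wide (y), 16 mm thick, about 0.8 kg, lying on the bench at the bottom of the stack. The point is its centre, half-way up.
- scrap_mouth (a point): Scrap box: fixed red steel box, 112 x 112 mm, 164 mm high, 4 mm walls; x, y square to its sides. The point: centre of the 66 x 66 mm opening in its top, at the top's level. A sprung flap, hinged on the +x edge, closes it; it swings down when pushed (about 4 N) and shuts again. An upright offcut pushed in 40 mm deep or more near the middle falls to the floor when let go.
- thin_post: Thin post: fixed upright steel post, diameter 10 mm, 40 mm tall, in the middle of a grey square base 90 x 90 mm and 8 mm thick. Origin at the centre of the base's underside, on the bench; the post's top is 48 mm above it. The small collar goes here and then lies on the base (its centre 20 mm above the bench).
- thick_post: Thick post: the same base with a post of diameter 26 mm, 40 mm tall. Origin at the centre of the base's underside, on the bench; the post's top is 48 mm above it. The large collar goes here and then lies on the base (its centre 20 mm above the bench).
- rack: Rack: fixed low wooden bar, 40 mm wide (y), 12 mm high, with a grey end stop at either end of its length (x); the stops are 138 mm apart inside, 60 mm wide, 8 mm thick, 24 mm high. Origin at the centre of the underside, on the bench. The plate goes flat on the wood between the stops, length along x (its centre then 20 mm above the bench), overhanging the wood 8 mm a side.
- wrench: Bystander: a steel wrench, 170 mm long, lying on the bench behind the tin; leave it alone. Origin on its underside.
- tin: Bystander: a closed green tin, diameter 66 mm, 85 mm high, standing behind the stack; leave it alone. Origin at the centre of its underside.
Mind the look-alikes: they are no part of the job. What is meant by the part that bears offcut_mid is not orange, and is the larger of those in its own colour. Leave any yellow look-alike of the part that bears small_collar_mid alone.

How it is judged:
By the outcome, as a careful person would: the job done as asked, in the order asked, and still so for the second after the job is handed in, with the robot touching nothing.
It also fails if it takes over 136 s, if anything falls off the work surface, if the arm or the gripper's body presses on something with over 40 N, if the wrist force passes 120 N, or if a joint passes its speed limit or range.

### The arm

A 6-joint arm with a two-finger parallel gripper is mounted at the origin on the work surface. World frame = base frame: x ahead of the robot, y to its left, z up, the work surface at z = 0. Lengths are in mm, angles in rad, forces in N, time in s.
With the tool pointing down it reaches from about 275 to 750 mm from the base axis. Payload 10.2 kg.
Tool frame: the origin (TCP) lies at the very end of the fingers, on their centre line; the grasp point (between the pads) lies 19 mm behind it (bot.grip_depth is the distance from the TCP to the grasp point, in mm); z points along the fingers, y is the line along which they close (so a half turn about z gives the same grasp; the last joint's range is limited). The gripper opens to 88 mm and grips with 3 to 60 N. Pads are 18 mm wide; open, the fingers measure 123 mm over their backs; the gripper's body (75 mm by 187 mm) begins 45 mm behind the grasp point.
Start: joints at [-1.547, 0.313, 1.498, -0, 1.331, -0.223], TCP at [128.245, -509.102, 238.72] pointing down, gripper open.
Joint ranges: [-2.94, 2.94], [-0.97, 2.17], [0.19, 2.56], [-1.23, 4.37], [0.02, 3.11], [-2.88, 2.88]. Speed limits (rad/s): [2.39, 2.39, 3.01, 3.14, 3.14, 3.14].

### API

Orientations are given as a unit quaternion [x, y, z, w].
In Python, from plant import bot gives the robot as it stands. Calls block until the motion is done:
- bot.goto(position, orientation): joint-space move of the TCP to a pose.
- bot.move_l(position, frame=None, max_speed=150): straight line of the TCP; frame=None keeps the orientation; max_speed is the mean speed in mm/s.
- bot.set_joints(angles): joint-space move.
- bot.open() and bot.gripper_close(strength=None): open the fingers fully, or close them until they stop; strength is the grip in N (None keeps the last).
- bot.pause(seconds).
- bot.solve_ik(position, orientation): joint angles nearest the present ones, or None.
- bot.state(): the state.
- bot.grab_frame(name): name is "scene" or "top" or "wrist"; returns (picture, depth): 400x640x3 uint8, red, green, blue; 400x640 float32, mm along the optical axis (not along the pixel's ray), 0 where there is no reading.
- bot.camera_model(name): a dict with "mtx" (3x3 intrinsics, pixels), "rvec" (rotation vector, rad) and "tvec" (3), from world to camera coordinates, as OpenCV has them; the wrist camera has in their place "hand_eye" (4x4, takes a point from camera to tool coordinates, whose origin is the TCP and whose axes are the flange's). Camera axes: x right, y down, z forward; pixel columns grow to the right and rows downward; lengths in mm; the calibration is good to about 2 mm. A picture is of the moment at which its call begins: read the wrist's pose just before it. camera_model takes no time and is no camera call.
A pose or a line that the arm cannot do raises bot.PlanningError and nothing moves.
- bot.close_job(): hands the job in; it is judged then, once.
The state is a dict: "t": time; "qpos": joint angles; "joint_velocities": joint speeds; "effort": joint torques, N m; "tcp_pos": TCP position; "eef_rot": TCP orientation; "contact_force": force on the tool from outside, world axes, zero at the start; "moment": the same for the moment, N m; "width": opening from 0.0 (shut) to 1.0 (fully open); "finger_force": force on a finger pad.
Only numpy, scipy, OpenCV 4.12 (cv2) and the standard library are available. Lean on these libraries where they do the work, as an engineer would, in place of code of your own. Each camera call takes 0.05 s, during which the arm holds its last target. There are 200 camera calls.

## Working session

There is one attempt and no reset: what is moved stays moved. The work goes in short steps, each a Python script; the robot and the scene stay as the last script left them, time stands still between calls to the robot, and variables do not carry over. Pictures are saved under pics/ and viewed, at most 14 in all, crops included, and the job is handed in when it is done.

```bash
ls; mkdir -p pics
python3 - <<'E'
from plant import bot
import cv2,numpy as np
for n in("scene","top"):
    p,d=bot.grab_frame(n); cv2.imwrite(f"pics/{n}0.png",p[:,:,::-1]); np.save(f"pics/{n}0.npy",d)
    print(n,bot.camera_model(n))
print(bot.camera_model("wrist"))
s=bot.state();print(s)
E
```

```text
pics
scene {'mtx': array([[420.12704566,   0.        , 310.75040126],
       [  0.        , 420.12704566, 195.57821456],
       [  0.        ,   0.        ,   1.        ]]), 'rvec': array([ 0.68993398,  2.55054315, -1.27808276]), 'tvec': array([ 514.19004046,  -79.30522433, 1332.02952415])}
top {'mtx': array([[362.91725652,   0.        , 314.88765286],
       [  0.        , 362.91725652, 197.08599517],
       [  0.        ,   0.        ,   1.        ]]), 'rvec': array([ 2.14237861, -2.20306864,  0.1002584 ]), 'tvec': array([ 11.2756486 , 594.52755775, 955.13116179])}
{'mtx': array([[307.38198523,   0.        , 321.45944556],
       [  0.        , 307.38198523, 198.62152392],
       [  0.        ,   0.        ,   1.        ]]), 'hand_eye': array([[ 7.78960808e-04, -9.49486757e-01, -3.13806137e-01,
         8.16950271e+01],
       [ 9.99999615e-01,  6.12507340e-04,  6.29028168e-04,
         9.52362527e-01],
       [-4.05045353e-04, -3.13806507e-01,  9.49486868e-01,
        -1.46472352e+02],
       [ 0.00000000e+00,  0.00000000e+00,  0.00000000e+00,
         1.00000000e+00]])}
{'t': 0.1, 'qpos': array([-1.54739501e+00,  3.13379835e-01,  1.49833636e+00,  6.52654081e-07,
        1.33097601e+00, -2.23409274e-01]), 'joint_velocities': array([ 0.00154102, -0.00268013, -0.00136096, -0.0007376 ,  0.00138296,
        0.00093592]), 'effort': array([ 3.80595768e-03, -4.02813256e+01, -2.52638000e+01,  6.96033309e-02,
        3.42610606e-02, -6.33862192e-05]), 'tcp_pos': array([ 128.24270842, -508.88269539,  238.23488022]), 'eef_rot': array([ 9.92395084e-01,  1.23092218e-01,  5.52037111e-05, -5.46999110e-04]), 'contact_force': array([-0.35373419, -0.57184954, -0.07527632]), 'moment': array([-0.05376104, -0.00731213, -0.00865214]), 'finger_force': 0.0, 'width': 1.0009810790600278}
```

View pics/scene0.png

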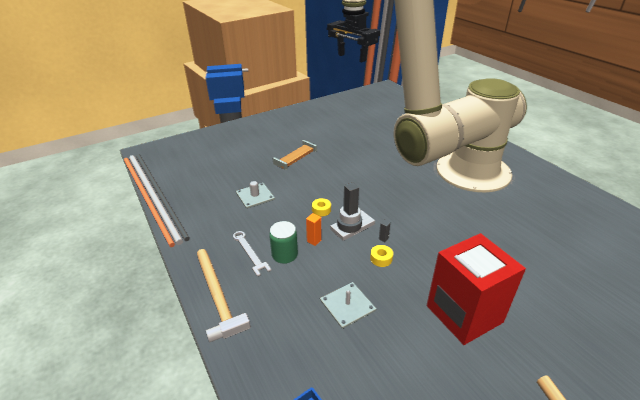

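View pics/top0.png

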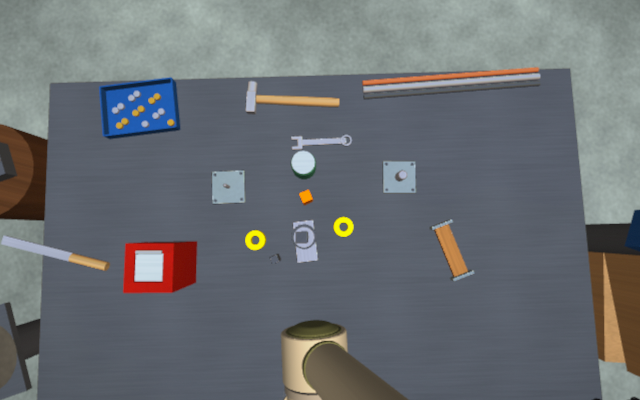

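Scene view: the stack is at (350,210) with a dark upright bar on top. Look-alikes are a smaller dark bar (384,231), an orange bar (314,229) and yellow rings at (321,206) and (381,255). The dark bar on the stack fits, because it isn't orange and is the larger of the two dark ones. In the top view the stack is at (305,240), thin post (227,186), thick post (401,176), rack (452,250) and scrap box (150,266). I'll confirm in a crop and localise roughly.

```bash
cat > h.py <<'E'
from plant import bot
import cv2,numpy as np
from scipy.spatial.transform import Rotation as R
def cam(n,s=None):
    m=bot.camera_model(n); K=m["mtx"]
    if n=="wrist":
        T=np.eye(4);T[:3,:3]=R.from_quat(s["eef_rot"]).as_matrix();T[:3,3]=s["tcp_pos"]
        return K,T@m["hand_eye"]
    T=np.eye(4);T[:3,:3]=cv2.Rodrigues(m["rvec"])[0];T[:3,3]=m["tvec"]
    return K,np.linalg.inv(T)
def cloud(K,C,d):
    v,u=np.mgrid[:d.shape[0],:d.shape[1]]
    p=np.stack([(u-K[0,2])/K[0,0]*d,(v-K[1,2])/K[1,1]*d,d],-1)
    return p@C[:3,:3].T+C[:3,3]
def onplane(K,C,uv,z):
    uv=np.atleast_2d(uv).astype(float)
    r=np.c_[(uv-K[:2,2])/[K[0,0],K[1,1]],np.ones(len(uv))]@C[:3,:3].T
    return C[:3,3]+r*((z-C[2,3])/r[:,2])[:,None]
def q(yaw):  # tool down, tool x axis at angle yaw
    c,s=np.cos(yaw),np.sin(yaw)
    return R.from_matrix(np.array([[c,s,0],[s,-c,0],[0,0,-1]])).as_quat()
def look(name):
    s=bot.state(); p,d=bot.grab_frame("wrist"); K,C=cam("wrist",s)
    cv2.imwrite(f"pics/{name}.png",p[:,:,::-1]); np.savez(f"pics/{name}.npz",p=p,d=d,K=K,C=C); return p,d,K,C
E
python3 - <<'E'
from h import *
d=np.load("pics/top0.npy");K,C=cam("top");W=cloud(K,C,d)
for n,u,v in [("offcut",303,238),("plateend",306,257),("plateend2",304,225),("thin",220,195),("thick",392,185),("rackmid",452,250),("box",149,266),("tin",303,163),("orange",306,197),("yel1",255,232),("yel2",344,218),("smalldark",276,258),("bench",350,300)]:
    print(n,W[v,u].round(0))
print("bases thin",onplane(K,C,[227.5,186.5],8)[0].round(),"thick",onplane(K,C,[399,177],8)[0].round(),
 "rack stops",onplane(K,C,[[442,224],[463,275]],24).round().tolist())
im=cv2.imread("pics/scene0.png")[170:280,270:430]
cv2.imwrite("pics/c1.png",cv2.resize(im,None,fx=5,fy=5,interpolation=3))
E
```

```text
offcut [487.  25. 145.]
plateend [434.  23.  16.]
plateend2 [520.  25.  45.]
thin [610. 257.   9.]
thick [ 624. -220.    7.]
rackmid [ 442. -373.   13.]
box [434. 381. 161.]
tin [678.  23.  84.]
orange [590.  17.  81.]
yel1 [505. 159.  24.]
yel2 [536. -83.  22.]
smalldark [436. 100.  53.]
bench [315. -93.   1.]
bases thin [633. 236.   8.] thick [ 646. -240.    8.] rack stops [[512.0, -346.0, 24.0], [376.0, -394.0, 24.0]]
```

View pics/c1.png

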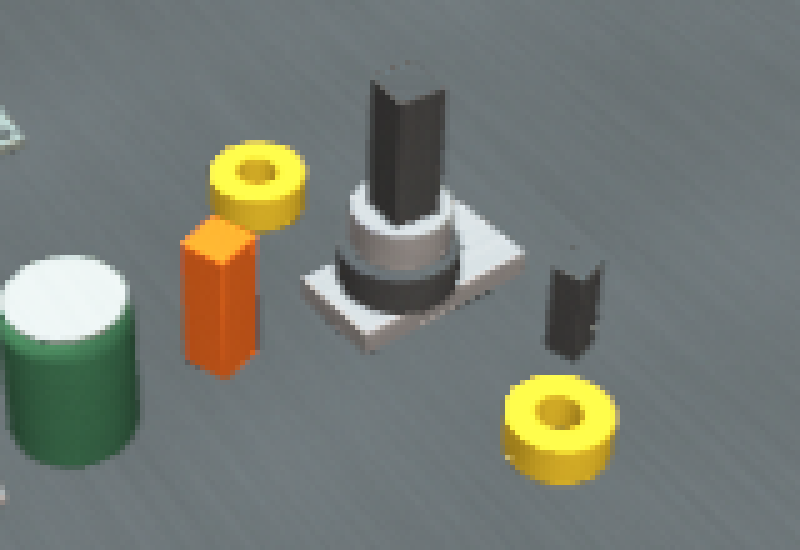

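Confirmed: the dark bar at crop (408,145) stands on the stack and is larger than the lone dark one at (575,308). Next is a wrist-camera tour of the targets.

Run:
```python
from h import *
t0=bot.state()["t"]
for n,x,y,z,ya in [("rack",444,-370,150,.34),("thick",646,-240,150,0),("thin",633,236,150,0),("box",434,385,290,0),("stack",480,25,250,0)]:
    qq=None
    for yy in (ya,ya+np.pi):
        if bot.solve_ik([x,y,z],q(yy)) is not None: qq=q(yy);break
    bot.goto([x,y,z],qq); bot.pause(.2); look(n)
    s=bot.state(); print(n,yy,s["qpos"].round(2),s["t"].round(1))
ims=[cv2.resize(cv2.imread(f"pics/{n}.png"),(400,250)) for n in("rack","thick","thin","box")]
cv2.imwrite("pics/m1.png",np.vstack([np.hstack(ims[:2]),np.hstack(ims[2:])]))
def rect(n,lo,hi,c,r):
    a=np.load(f"pics/{n}.npz");W=cloud(a["K"],a["C"],a["d"])
    m=(W[...,2]>lo)&(W[...,2]<hi)&(np.hypot(W[...,0]-c[0],W[...,1]-c[1])<r)&(a["d"]>0)
    P=W[m]; print(n,lo,hi,m.sum(),"rect",cv2.minAreaRect(P[:,:2].astype(np.float32)),"zmed",np.median(P[:,2]).round(1))
rect("rack",8,16,(444,-370),110);rect("rack",20,28,(444,-370),110)
rect("thick",4,12,(646,-240),90);rect("thick",42,54,(646,-240),60)
rect("thin",4,12,(633,236),90);rect("thin",42,54,(633,236),60)
rect("box",156,172,(434,385),100)
rect("stack",135,155,(480,25),60);rect("stack",58,68,(480,25),60);rect("stack",35,44,(480,25),60);rect("stack",11,21,(480,25),90)
```

```text
Traceback (most recent call last):
AttributeError: 'float' object has no attribute 'round'
```

```bash
cat >> h.py <<'E'
def rect(n,lo,hi,c,r):
    a=np.load(f"pics/{n}.npz");W=cloud(a["K"],a["C"],a["d"])
    m=(W[...,2]>lo)&(W[...,2]<hi)&(np.hypot(W[...,0]-c[0],W[...,1]-c[1])<r)&(a["d"]>0)
    P=W[m]
    if len(P): print(n,lo,hi,m.sum(),"rect",[np.round(k,1) for k in cv2.minAreaRect(P[:,:2].astype(np.float32))],"zmed",np.median(P[:,2]).round(1))
    return P
E
python3 - <<'E'
from h import *
for n,x,y,z,ya in [("rack",444,-370,150,.34),("thick",646,-240,150,0),("thin",633,236,150,0),("box",434,385,290,0),("stack",480,25,250,0)]:
    qq=None
    for yy in (ya,ya+np.pi):
        if bot.solve_ik([x,y,z],q(yy)) is not None: qq=q(yy);break
    bot.goto([x,y,z],qq); bot.pause(.2); look(n)
    s=bot.state(); print(n,yy,s["qpos"].round(2),round(s["t"],1))
ims=[cv2.resize(cv2.imread(f"pics/{n}.png"),(400,250)) for n in("rack","thick","thin","box")]
cv2.imwrite("pics/m1.png",np.vstack([np.hstack(ims[:2]),np.hstack(ims[2:])]))
rect("rack",8,16,(444,-370),110);rect("rack",20,28,(444,-370),110)
rect("thick",4,12,(646,-240),90);rect("thick",42,54,(646,-240),60)
rect("thin",4,12,(633,236),90);rect("thin",42,54,(633,236),60)
rect("box",156,172,(434,385),100)
rect("stack",135,155,(480,25),60);rect("stack",58,68,(480,25),60);rect("stack",35,44,(480,25),60);rect("stack",11,21,(480,25),90)
E
```

```text
rack 0.34 [-0.9   0.51  1.45 -0.    1.18  0.33] 2.2
thick 0 [-0.53  0.75  1.04 -0.    1.35  1.05] 3.4
thin 0 [ 0.18  0.72  1.1  -0.    1.33  1.75] 5.4
box 0 [ 0.52  0.41  1.23 -0.    1.5   2.09] 6.7
stack 0 [-0.19  0.21  1.61  0.    1.33  1.38] 8.3
rack 8 16 5879 rect [array([ 445.6, -369.8]), array([146.9,  59.5]), np.float64(19.2)] zmed 12.4
rack 20 28 1233 rect [array([ 441.7, -371. ]), array([153.8,  59.3]), np.float64(19.5)] zmed 24.2
thick 4 12 7287 rect [array([ 646.5, -241.1]), array([90.1, 89.9]), np.float64(88.3)] zmed 8.4
thick 42 54 669 rect [array([ 646.8, -241.3]), array([24.8, 25.3]), np.float64(5.7)] zmed 47.9
thin 4 12 7936 rect [array([632. , 234.3]), array([90., 90.]), np.float64(1.1)] zmed 8.4
thin 42 54 105 rect [array([632.1, 234.5]), array([9.1, 9.9]), np.float64(44.9)] zmed 46.3
box 156 172 13860 rect [array([429.5, 380.3]), array([112.4, 113. ]), np.float64(88.5)] zmed 164.1
stack 135 155 1076 rect [array([489.8,  29.4]), array([27.7, 27.9]), np.float64(0.4)] zmed 144.2
stack 58 68 787 rect [array([492.9,  25.1]), array([53., 44.]), np.float64(76.4)] zmed 64.3
stack 35 44 580 rect [array([496.8,  27.4]), array([50.9, 65. ]), np.float64(5.0)] zmed 40.3
stack 11 21 1198 rect [array([474.7,  18.3]), array([119.8, 154.5]), np.float64(59.5)] zmed 16.3
```

View pics/m1.png

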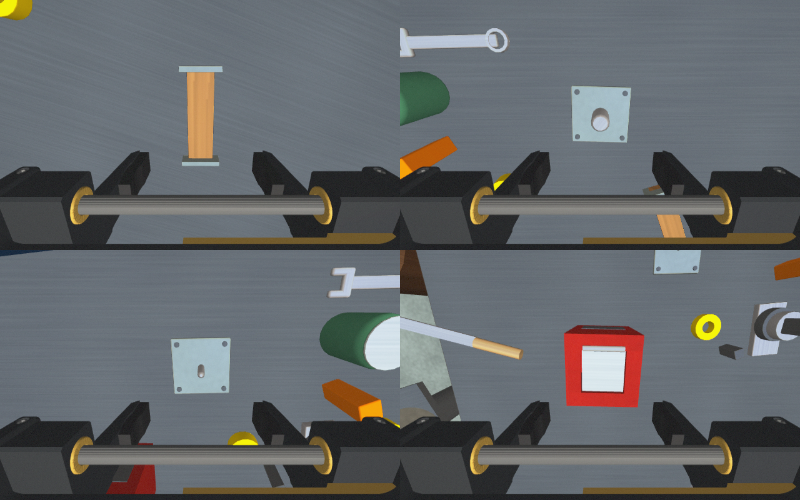

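View pics/stack.png

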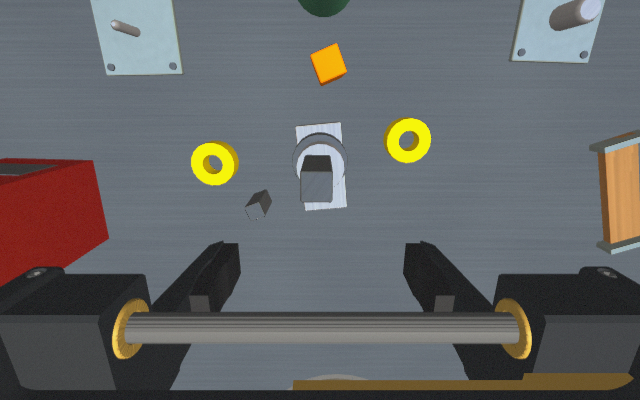

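The targets read consistently: box top z 164 at (429.5,380.3), thin post (632,234.3), thick post (646.6,-241.2), rack (442,-371) at 19.4°. The stack picture shows the offcut's top at pixel (317,187), which gives (489.8,29.4) at z=144. Offcut first.

Run:
```python
from h import *
a=np.radians(-1.5)
bot.goto([490,29.4,190],q(0)); bot.move_l([490,29.4,117],max_speed=100)
bot.gripper_close(40); s=bot.state(); print("w",s["width"]*88,s["finger_force"])
bot.move_l([490,29.4,290],max_speed=120)
s=bot.state(); print("w",s["width"]*88,s["contact_force"].round(1))
bot.goto([429.5,380.3,290],q(a)); 
s=bot.state(); print("w",s["width"]*88,round(s["t"],1))
look("held")
bot.move_l([429.5,380.3,228],max_speed=100)
bot.move_l([429.5,380.3,170],max_speed=50); s=bot.state(); print(s["tcp_pos"].round(1),s["contact_force"].round(1),s["width"]*88)
bot.open(); bot.pause(.5)
bot.move_l([429.5,380.3,290]); look("box2")
bot.goto([490,25,180],q(0)); bot.pause(.2); look("stack2"); print(bot.state()["t"])
P=rect("stack2",58,70,(490,25),45); P=rect("stack2",36,44,(490,25),50)
ims=[cv2.resize(cv2.imread(f"pics/{n}.png"),(400,250)) for n in("held","box2","stack2","stack2")]
cv2.imwrite("pics/m2.png",np.vstack([np.hstack(ims[:2]),np.hstack(ims[2:])]))
```

```text
w 27.408099830421 39.86080183822196
w 27.842064386281116 [-0.2 -0.2 -4.2]
w 27.63827558714369 13.4
[429.3 380.3 169.9] [-2.5 -0.3 -4.9] 27.74982738136638
19.7
stack2 58 70 2210 rect [array([488.8,  26.3]), array([52.8, 53.2]), np.float64(0.9)] zmed 64.3
stack2 36 44 838 rect [array([498.2,  27.5]), array([48.5, 64.4]), np.float64(3.1)] zmed 40.3
```

View pics/m2.png

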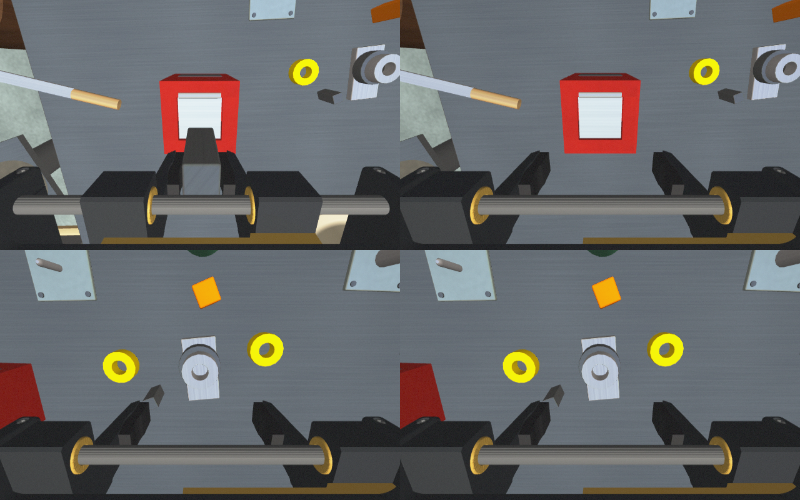

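The flap has shut and the offcut is gone, so it is in the box. The small collar is at (488.8,26.3), z top 64, now fully visible. Moving it next.

```bash
cat >> h.py <<'E'
def W(): s=bot.state(); return round(s["width"]*88,1), s["contact_force"].round(1), s["tcp_pos"].round(1), round(s["t"],1)
def pick(x,y,z,yaw,F,up=150):
    bot.goto([x,y,z+70],q(yaw)); bot.move_l([x,y,z],max_speed=100)
    bot.gripper_close(F); print("grip",W()); bot.move_l([x,y,up],max_speed=120); print("lift",W())
def lower(x,y,z,down=3):   # z = nominal contact height of the TCP
    bot.move_l([x,y,z+4],max_speed=80); bot.pause(.2); f0=bot.state()["contact_force"][2]; h=z+4
    while h>z-down:
        h-=.5; bot.move_l([x,y,h],max_speed=20)
        if bot.state()["contact_force"][2]>f0+4: break
    print("set",h,W())
E
python3 - <<'E'
from h import *
pick(488.8,26.3,43.5,0,40)
bot.goto([632,234.4,130],q(0)); print(W())
lower(632,234.4,11.5)
bot.open(); bot.move_l([632,234.4,170]); look("thin2")
bot.goto([490,25,150],q(0)); bot.pause(.2); look("stack3"); print(W())
rect("thin2",26,36,(632,234),50); rect("thin2",40,52,(632,234),30); P=rect("stack3",36,44,(488,26),50)
ims=[cv2.resize(cv2.imread(f"pics/{n}.png"),(400,250)) for n in("thin2","stack3")]
cv2.imwrite("pics/m3.png",np.hstack(ims))
E
```

```text
grip (53.3, array([-1.2,  0.5,  2.3]), array([488.9,  26.3,  43.6]), 21.6)
lift (53.5, array([-0.6, -0.4, -3.8]), array([488.4,  26.4, 149.3]), 22.6)
(53.5, array([-0.9, -0.1, -1.8]), array([631.8, 233.3, 129.9]), 23.6)
set 11.0 (53.0, array([-4.3, -1. ,  5.3]), array([632.1, 234.4,  11.6]), 27.6)
(88.0, array([-0.2,  0. ,  0.2]), array([490.4,  25.5, 149.9]), 30.8)
thin2 26 36 1969 rect [array([632.1, 233.1]), array([52.8, 52.9]), np.float64(38.0)] zmed 32.3
thin2 40 52 96 rect [array([632.2, 234.3]), array([9.3, 9.4]), np.float64(54.6)] zmed 46.1
stack3 36 44 2549 rect [array([490. ,  27.1]), array([64.9, 64.9]), np.float64(38.6)] zmed 40.2
```

View pics/m3.png

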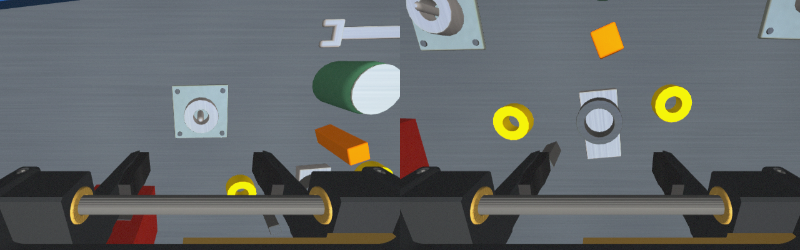

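The small collar lies flat over the thin post (top z 32). The large collar is fully visible, centred at (490,27.1), top z 40.

Run:
```python
from h import *
pick(490,27.1,19.5,0,40)
bot.goto([646.6,-241.2,130],q(0)); print(W())
lower(646.6,-241.2,11.5)
bot.open(); bot.move_l([646.6,-241.2,170]); look("thick2")
bot.goto([485,25,150],q(0)); bot.pause(.2); look("stack4"); print(W())
rect("thick2",26,36,(646,-241),50); rect("thick2",42,54,(646,-241),30); rect("stack4",12,20,(485,25),66)
ims=[cv2.resize(cv2.imread(f"pics/{n}.png"),(400,250)) for n in("thick2","stack4")]
cv2.imwrite("pics/m4.png",np.hstack(ims))
```

```text
grip (66.1, array([-1.9,  1.4,  4.5]), array([490.2,  27.2,  19.8]), 32.5)
lift (66.1, array([-0.5, -0.3, -4.5]), array([489.6,  27.1, 149.3]), 33.7)
(65.4, array([ 0.4, -0.4, -4.1]), array([ 646.6, -240. ,  130.1]), 34.9)
set 11.5 (65.8, array([-2.2,  0.2,  0.9]), array([ 646.6, -241.2,   11.9]), 38.7)
(88.2, array([-0.2,  0.5, -0.1]), array([485.4,  24.5, 149.9]), 41.9)
thick2 26 36 2239 rect [array([ 646.5, -242.1]), array([64.8, 64.8]), np.float64(72.6)] zmed 32.3
thick2 42 54 595 rect [array([ 646.8, -241.1]), array([24.9, 25. ]), np.float64(89.8)] zmed 47.9
stack4 12 20 6350 rect [array([477.1,  24.4]), array([109.6,  56.1]), np.float64(5.6)] zmed 16.4
```

View pics/m4.png

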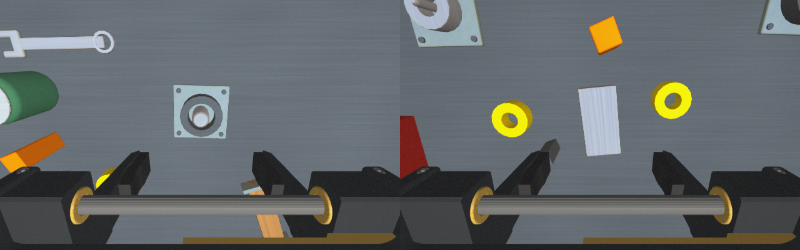

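The large collar lies flat on the thick post. The plate reads (477.1,24.4), yaw 5.6°, size 109.6x56.1, top z 16. Next I'll check the small dark bar's height under the gripper body, then move the plate.

Run:
```python
from h import *
a=np.load("pics/stack2.npz");P=cloud(a["K"],a["C"],a["d"])[a["d"]>0]
Z=P[(np.hypot(P[:,0]-436,P[:,1]-100)<30)][:,2]; print("dark top",np.percentile(Z,[99,100]))
assert np.percentile(Z,99.5)<60
pick(477.1,24.4,2.5,np.radians(5.6),55)
bot.goto([441.7,-371,130],q(np.radians(19.4))); print(W())
lower(441.7,-371,14.5)
bot.open(); bot.move_l([441.7,-371,170]); bot.pause(.2); look("rack2"); print(W())
rect("rack2",26.5,34,(442,-371),66); rect("rack2",21.5,26.3,(442,-371),110)
p,d=bot.grab_frame("scene"); 
cv2.imwrite("pics/m5.png",np.hstack([cv2.resize(cv2.imread("pics/rack2.png"),(400,250)),cv2.resize(p[:,:,::-1],(400,250))]))
```

```text
dark top [56.43448828 57.38111536]
grip (55.7, array([-0.3,  1.7,  2.6]), array([477.1,  24.5,   2.6]), 43.7)
lift (55.3, array([-0.1, -0.3, -8. ]), array([476.7,  24.5, 149.3]), 45.1)
(55.3, array([ 0.3, -0.4, -7.5]), array([ 442.2, -370. ,  130. ]), 46.6)
set 14.0 (55.4, array([-3.6,  2.3,  4.7]), array([ 441.8, -371.1,   14.6]), 50.6)
(88.2, array([ 0.2, -0.3, -0.5]), array([ 441.6, -370.9,  169.5]), 52.7)
rack2 26.5 34 6159 rect [array([ 442.1, -372.2]), array([109.2,  55.9]), np.float64(19.3)] zmed 28.4
rack2 21.5 26.3 1073 rect [array([ 442.1, -371. ]), array([153.7,  59.5]), np.float64(19.6)] zmed 24.3
```

View pics/m5.png

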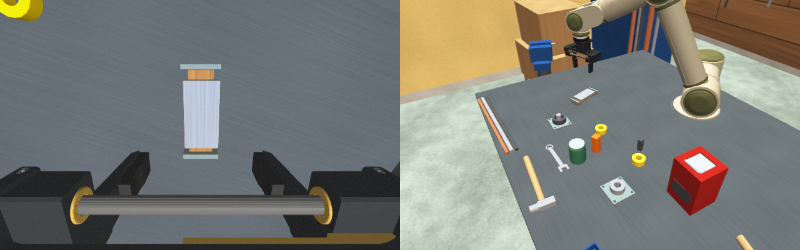

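The plate lies flat on the rack (z top 28), centred to about 1 mm and parallel. Both collars are in place, and the wrench, tin and look-alikes have not moved.

```bash
python3 -c "
from plant import bot
print(bot.close_job())"
```

```text
the job is handed in; nothing more can be done
None
```

The job is handed in, done in the order asked and in about 53 s: offcut through the flap into the scrap box, both collars flat on their posts, and the plate centred on the rack.

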